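# Set the slotted stop on the deburring jig

### The arm

A 7-joint arm with a two-finger parallel gripper is mounted at the origin on the work surface. World frame = base frame: x ahead of the robot, y to its left, z up, the work surface at z = 0. Lengths are in mm, angles in rad, forces in N, time in s.
With the tool pointing down it reaches from about 425 to 1025 mm from the base axis. Payload 3.6 kg.
Tool frame: the origin (TCP) lies between the finger pads; the fingertips stand 17 mm ahead of it and the grasp point (between the pads) lies 2 mm behind it; z points along the fingers, y is the line along which they close (so a half turn about z gives the same grasp; the last joint's range is limited). The gripper opens to 85 mm and grips with 20 to 120 N. Pads are 22 mm wide; open, the fingers measure 114 mm over their backs; the gripper's body (76 mm by 85 mm) begins 54 mm behind the grasp point. The pads swing forward as they close: fully open they stand 13 mm farther back than shut.
Start: joints at [-1.2, 0.591, 0.048, 1.609, -0.033, 0.943, -0.034], TCP at [324.973, 648.091, 248.302] pointing down, gripper open.
Joint ranges: [-2.69, 2.69], [-0.47, 2.24], [-1.27, 1.36], [0.19, 2.51], [-1.53, 4.68], [0.08, 2.07], [-3.09, 3.09]. Speed limits (rad/s): [2.57, 2.57, 3.14, 3.14, 3.14, 3.14, 3.14].

### API

Orientations are given as a unit quaternion [x, y, z, w].
In Python, from station import sensors, viewer, ticket gives the robot as it stands.
- The arm moves only by the tool arm_command, never from a script. Its argument "moves" is a list of rows, each a list of 7 numbers: the turn, a rotation vector about the tool's x, y, z in rad, then the shift along the tool's x, y, z in mm, then the opening in per cent of the stroke, from 0 (shut) to 100 (fully open). A call has 1 to 12 rows; each row is the pose to reach, as a shift and turn from the pose commanded when the call began, along the tool's axes at that moment; what a row does not reach only later rows make up. A row lasts 1/12 s, in which the tool goes at most 41.7 mm and 7.16 degrees, less where a joint would pass 70% of its speed; a pose out of reach is approached as far as the arm can. A call with a gripper value outside its range is refused whole. The fingers move at their own pace and stop on an object; the grip force is fixed at half the most. Time passes only in rows, so rows that repeat a pose let the fingers close. It gives the time, the measured TCP pose, the force and the opening at its end, in the units of the state.
- sensors.get_obs(): the state, without advancing time (a new reading comes with each control period).
- viewer.camera(name): name is "scene" or "top" or "wrist"; returns the picture (400x640x3 uint8, red, green, blue); there is no depth.
- viewer.get_calibration(name): a dict with "mtx" (3x3 intrinsics, pixels), "dist_coeffs" ([k1, k2, p1, p2, k3] as OpenCV has them; the pictures are not rectified), "T" (4x4, takes a point from camera to world coordinates). Camera axes: x right, y down, z forward; pixel columns grow to the right and rows downward; lengths in mm; the calibration is good to about 2 mm. A picture is of the moment at which its call begins: read the wrist's pose just before it. get_calibration takes no time and is no camera call; for the wrist camera it gives the pose at the moment of the call.
- ticket.finish_job(): hands the job in, once; it reports no verdict.
The state is a dict: "time_s": time; "joint_pos": joint angles; "qd": joint speeds; "effort": joint torques, N m; "position": TCP position; "orientation": TCP orientation; "ft_force": force on the tool from outside, world axes, zero at the start; "torque": the same for the moment, N m; "finger_gap": opening from 0.0 (shut) to 1.0 (fully open).
Only numpy, scipy, OpenCV 4.12 (cv2) and the standard library are available. Lean on these libraries where they do the work, as an engineer would, in place of code of your own. Each camera call takes 0.05 s, during which the arm holds its last target. There are 200 camera calls.

### The job

On the dark steel jig plate, slide the slotted aluminium stop bracket along its bolts until its pointed nose is opposite the point of the steel marker clip on the plate's edge. Then tighten the bracket there by turning the jig's tee handle clockwise (seen from above) until it stops, and let go. The bracket must still be at the mark when you finish.

Things in the scene. Friction and masses are not known exactly. Their poses are not given: they have to be found in the camera images.
- stop_index (a point): Tip of the pointed nose at mid-length of the slotted aluminium bracket, on its foot's top face, 24 mm above the table. z up, y along the slots (the sliding direction), x from the upright flange to the nose. Foot 240 mm long in y, 8 mm thick, two 16 mm slots in line over two studs, on a fixed dark steel plate 160 x 350 x 16 mm. A smaller plain angle without slots lies loose: not part of the job.
- stop_flange (a point): Mid-length point of the bracket's upright flange, 66 mm above the table, 110 mm behind the nose tip; axes as stop_index. Flange 10 mm thick in x, 240 mm long in y, top edge 80 mm above the table: pinch it from above or push its end. The bracket only slides, 90 mm at most, friction 3 N plus 8 N per m/s, and stays where left. It starts near the -y end, 25 to 85 mm from the mark, which is towards +y.
- mark_tip (a point): Point of the small fixed steel marker clip on the plate's long edge beyond the nose, 24 mm above the table; clip 20 mm wide in y, point facing -x, axes parallel to the bracket's. The bracket is at the mark when nose tip and this point have the same y in these axes; the two points are then 4 mm apart in x.
- tee_grip (a point): Middle of the black tee handle's bar, on the -y stud of the plate, 62 mm above the table, 70 mm from the flange's mid-plane. Bar 56 mm long (own x), 12 mm thick (y), 24 mm high, top at 74 mm; 16 mm stem below. Turns in place about z, friction 0.06 N m. The other stud's hex nut needs no turning. An identical spare tee stands loose on the table beside the plate: not part of the job.
- tee_clamp (a joint): Angle of the tee handle in rad: near 0 is loose (bar roughly square to the slots), grows clockwise seen from above, 1.3 is tight against its stop. Starts between 0 and 0.2; stays where left. Turning it does not stiffen the slide of the bracket, which can still be knocked off the mark afterwards.

How it is judged:
By the outcome, as a careful person would: the job done as asked, in the order asked, and still so for the second after the job is handed in, with the robot touching nothing.
It also fails if it takes over 43 s, if anything falls off the work surface, if the arm or the gripper's body presses on something with over 40 N, if the wrist force passes 120 N, or if a joint passes its speed limit or range.

## Working session

There is one attempt and no reset: what is moved stays moved. The work goes in short steps, Python scripts to look and compute and a tool call to move; the robot and the scene stay as the last step left them, time stands still between calls to the robot, and variables do not carry over. Pictures are saved under pics/ and viewed, on a budget of 10 in all, crops included, one or two more only if the job needs it, and the job is handed in when it is done.

Besides the shell and the picture viewer there is one more tool, called by a JSON object that holds its "api" and its "payload", one argument or row to a line. arm_command: Moves the arm, as the interface text tells. Its arguments: {"type":"object","properties":{"moves":{"type":"array"}},"required":["moves"]}

```bash
mkdir -p pics
cat > h.py <<'E'
import numpy as np, cv2
from station import sensors, viewer, ticket
def shot(n,f):
    c=viewer.get_calibration(n); im=viewer.camera(n)
    cv2.imwrite(f'pics/{f}.png',cv2.cvtColor(im,cv2.COLOR_RGB2BGR)); np.savez(f'pics/{f}.npz',**{k:np.array(c[k]) for k in('mtx','dist_coeffs','T')}); return im
def ray(f,px,z):
    c=np.load(f'pics/{f}.npz'); p=cv2.undistortPoints(np.array(px,float).reshape(-1,1,2),c['mtx'],c['dist_coeffs']).reshape(-1,2)
    d=np.c_[p,np.ones(len(p))]@c['T'][:3,:3].T; o=c['T'][:3,3]
    return o+d*((np.broadcast_to(z,len(p))-o[2])/d[:,2])[:,None]
E
python3 - <<'E'
from h import *
shot('top','top1');shot('scene','sc1');o=sensors.get_obs();print(o)
for n in('top','scene'):print(np.round(viewer.get_calibration(n)['T'],2))
E
```

```text
{'time_s': 0.1, 'joint_pos': array([-1.19949004,  0.59202948,  0.04830383,  1.60970734, -0.03329686,
        0.94267758, -0.03370085]), 'qd': array([-0.00054678, -0.00280092,  0.00072206, -0.0048142 , -0.00049226,
        0.00091951, -0.00085401]), 'effort': array([ 4.69822175e-03, -5.49988353e+01,  1.55322198e+00, -1.98823124e+01,
        9.69597255e-03,  3.78794313e-03,  1.32057096e-05]), 'position': array([324.65207801, 647.45249327, 247.24868302]), 'orientation': array([ 2.30277032e-01,  9.73124592e-01, -9.93167970e-04, -1.75375895e-04]), 'ft_force': array([-0.62046703, -0.70556423, -0.65496596]), 'torque': array([-0.01102509,  0.04968988,  0.0139027 ]), 'finger_gap': 0.996130578739496}
[[ 3.0000e-02 -1.0000e+00  4.0000e-02  5.3776e+02]
 [-1.0000e+00 -3.0000e-02 -1.0000e-02  2.3630e+01]
 [ 1.0000e-02 -4.0000e-02 -1.0000e+00  7.8089e+02]
 [ 0.0000e+00  0.0000e+00  0.0000e+00  1.0000e+00]]
[[ 3.1000e-01  7.7000e-01 -5.6000e-01  9.5202e+02]
 [ 9.5000e-01 -2.5000e-01  1.7000e-01 -1.1278e+02]
 [-1.0000e-02 -5.9000e-01 -8.1000e-01  5.9991e+02]
 [ 0.0000e+00  0.0000e+00  0.0000e+00  1.0000e+00]]
```

View pics/top1.png

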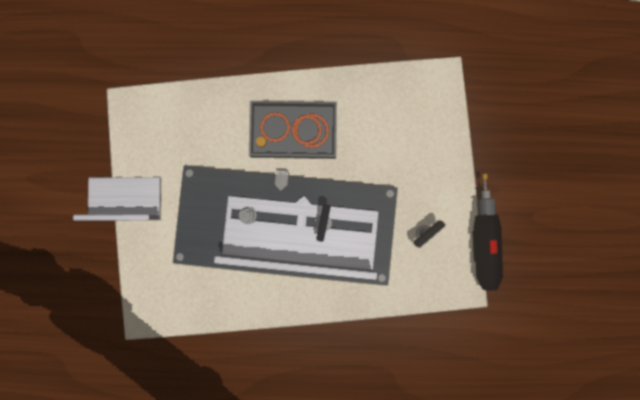

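View pics/sc1.png

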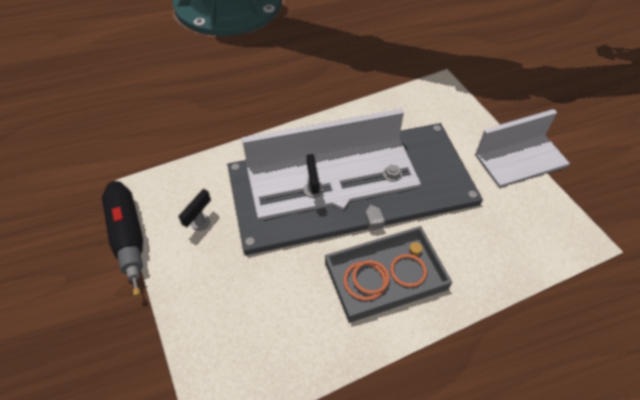

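The top view shows the bracket nose at about (304,198), the clip point near (281,190), the tee bar from (325,198) to (320,240), and the flange top from (215,261) to (376,275). The spare tee at (429,233) and the plain angle at (124,197) are not part of the job.

Run:
```python
from h import *
P=ray('top1',[(304,198),(281,190),(325,198),(320,240),(215,261),(376,275),(185,166),(397,186),(388,284),(174,263),(429,233)],[24,24,74,74,80,80,16,16,16,16,74])
print(np.round(P,1))
d=P[6]-P[7];e=P[9]-P[8];print(d,e,np.arctan2(-d[0],d[1]),np.arctan2(-e[0],e[1]),np.arctan2(-(P[4]-P[5])[0],(P[4]-P[5])[1]))
print(ray('sc1',[(341,208),(374,222),(311,155)],[24,24,74]))
o=sensors.get_obs();T=np.linalg.inv(np.block([[0]]) if 0 else np.eye(4))
from scipy.spatial.transform import Rotation as R
r=R.from_quat(o['orientation']);print(r.as_matrix().round(3))
c=viewer.get_calibration('wrist');M=r.as_matrix().T@(c['T'][:3,:3]);print(M.round(2),r.inv().apply(c['T'][:3,3]-o['position']),c['mtx'])
```

```text
[[ 576.4   43.5   24. ]
 [ 588.1   80.5   24. ]
 [ 574.8   10.9   74. ]
 [ 512.2   16.6   74. ]
 [ 476.9  170.2   80. ]
 [ 463.4  -67.2   80. ]
 [ 623.1  238.4   16. ]
 [ 600.7 -105.9   16. ]
 [ 442.6  -95.3   16. ]
 [ 465.8  250.1   16. ]
 [ 527.2 -145.8   74. ]]
[ 22.37857061 344.32371284   0.        ] [ 23.23429031 345.38493134   0.        ] -0.06490154428900832 -0.06716951233799513 -0.056918141564695074
[[579.49241463  39.33279417  24.        ]
 [615.89993348  74.55158438  24.        ]
 [513.96605446  16.72719276  74.        ]]
[[-0.894  0.448 -0.001]
 [ 0.448  0.894 -0.002]
 [-0.    -0.002 -1.   ]]
[[ 0.   -0.95 -0.3 ]
 [ 1.    0.    0.  ]
 [-0.   -0.3   0.95]] [  76.04189588   -0.79121465 -126.58804368] [[322.48329314   0.         317.078156  ]
 [  0.         322.48329314 196.62638945]
 [  0.           0.           1.        ]]
```

{"api": "arm_command", "payload": {
  "moves": [
    [0,0,1.1725,-383,-431,48,100],
    [0,0,1.1725,-383,-431,48,100],
    [0,0,1.1725,-383,-431,48,100],
    [0,0,1.1725,-383,-431,48,100],
    [0,0,1.1725,-383,-431,48,100],
    [0,0,1.1725,-383,-431,48,100],
    [0,0,1.1725,-383,-431,48,100],
    [0,0,1.1725,-383,-431,48,100],
    [0,0,1.1725,-383,-431,48,100],
    [0,0,1.1725,-383,-431,48,100],
    [0,0,1.1725,-383,-431,48,100],
    [0,0,1.1725,-383,-431,48,100]
  ]
}}

```text
time_s: 1.1
position: [453.8, 165.0, 206.6]
orientation: [0.73, 0.683, -0.0, 0.0]
ft_force: [1.5, -0.8, -0.4]
finger_gap: 0.997
```

{"api": "arm_command", "payload": {
  "moves": [
    [0,0,0,-35,12,3,100],
    [0,0,0,-70,25,6,100],
    [0,0,0,-70,25,6,100],
    [0,0,0,-70,25,6,100],
    [0,0,0,-70,25,6,100]
  ]
}}

```text
time_s: 1.52
position: [474.0, 95.6, 200.7]
orientation: [0.73, 0.683, -0.0, -0.0]
ft_force: [0.2, 0.6, 0.4]
finger_gap: 0.999
```

Run:
```python
from h import *
o=sensors.get_obs();print(o['time_s'],o['position'],o['orientation']);im=shot('wrist','w1')
```

```text
1.5167 [473.96466655  95.59325728 200.66852206] [ 7.30326275e-01  6.83098382e-01 -1.08971014e-04 -3.47627491e-04]
```

View pics/w1.png

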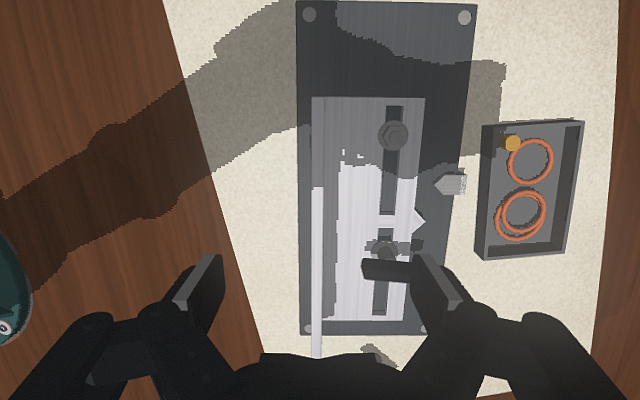

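The wrist view shows the nose tip at about (425,221), the clip point at (433,184), the flange top as the strip around column 317 to 323, the tee bar's left end at (362,268), and the plate edges.

Run:
```python
from h import *
P=ray('w1',[(425,221.5),(433,184),(312,97),(317.5,300),(296,1),(301,333),(477,4),(425,97),(378,258)],[24,24,80,80,16,16,16,24,74])
print(np.round(P,1))
a=P[4]-P[5];print('yaw',np.arctan2(a[0],a[1]));
y=.066;ex=np.array([np.cos(y),-np.sin(y)]);ey=np.array([np.sin(y),np.cos(y)])
t=np.array([473.96,95.59])
for p in P: print(np.round([(p[:2]-t)@ex,(p[:2]-t)@ey],1))
im=cv2.imread('pics/w1.png');cv2.imwrite('pics/w1c.png',cv2.resize(im[80:300,280:480],None,fx=3,fy=2.7*1.0+.0,interpolation=2))
```

```text
[[580.5  42.8  24. ]
 [587.   81.8  24. ]
 [475.3 170.7  80. ]
 [468.   -3.3  80. ]
 [466.  251.7  16. ]
 [442.8 -92.9  16. ]
 [623.9 241.1  16. ]
 [576.7 164.4  24. ]
 [523.6  32.1  74. ]]
yaw 0.06727820495680575
[109.8 -45.7]
[113.7  -6.3]
[-3.6 75. ]
[  0.6 -99.1]
[-18.2 155.3]
[ -18.7 -190.2]
[140.1 155.1]
[98.  75.5]
[ 53.7 -60.1]
```

View pics/w1c.png

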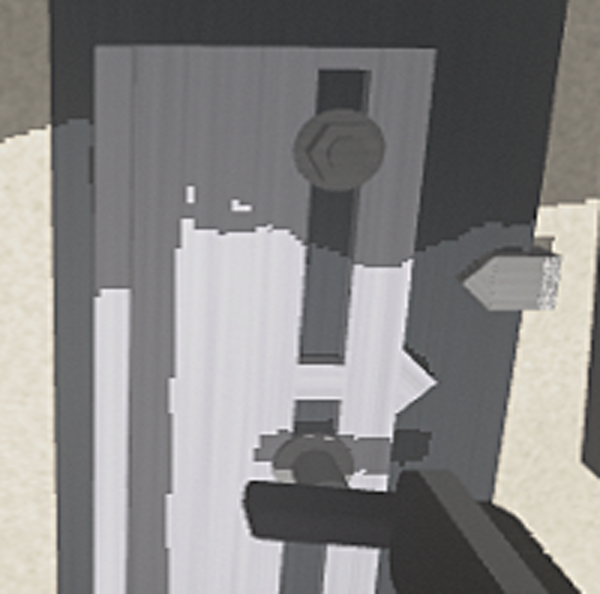

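{"api": "arm_command", "payload": {
  "moves": [
    [0,0,0,0,0,35,60],
    [0,0,0,0,0,70,50],
    [0,0,0,0,0,100,50],
    [0,0,0,0,0,120,50],
    [0,0,0,0,0,134,50],
    [0,0,0,0,0,134,30],
    [0,0,0,0,0,134,0],
    [0,0,0,0,0,134,0],
    [0,0,0,0,0,134,0],
    [0,0,0,0,0,134,0],
    [0,0,0,0,0,134,0],
    [0,0,0,0,0,134,0]
  ]
}}

```text
time_s: 2.57
position: [473.9, 96.2, 67.3]
orientation: [0.73, 0.683, 0.0, -0.0]
ft_force: [-1.7, 3.9, -1.0]
finger_gap: 0.107
```

{"api": "arm_command", "payload": {
  "moves": [
    [0,0,0,4,0,0,0],
    [0,0,0,10,0,0,0],
    [0,0,0,17,0,0,0],
    [0,0,0,24,0,0,0],
    [0,0,0,30,0,0,0],
    [0,0,0,35,0,0,0],
    [0,0,0,38,0,0,0],
    [0,0,0,38,0,0,0],
    [0,0,0,38,0,0,0],
    [0,0,0,38,0,0,0]
  ]
}}

```text
time_s: 3.4
position: [476.7, 134.5, 67.3]
orientation: [0.73, 0.683, 0.0, -0.0]
ft_force: [-3.2, 1.2, 4.8]
finger_gap: 0.103
```

Run:
```python
from h import *
im=shot('wrist','w2');im=cv2.imread('pics/w2.png');cv2.imwrite('pics/w2c.png',cv2.resize(im[:,240:],None,fx=2,fy=1.5,interpolation=2))
```

```text
(no output)
```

View pics/w2c.png

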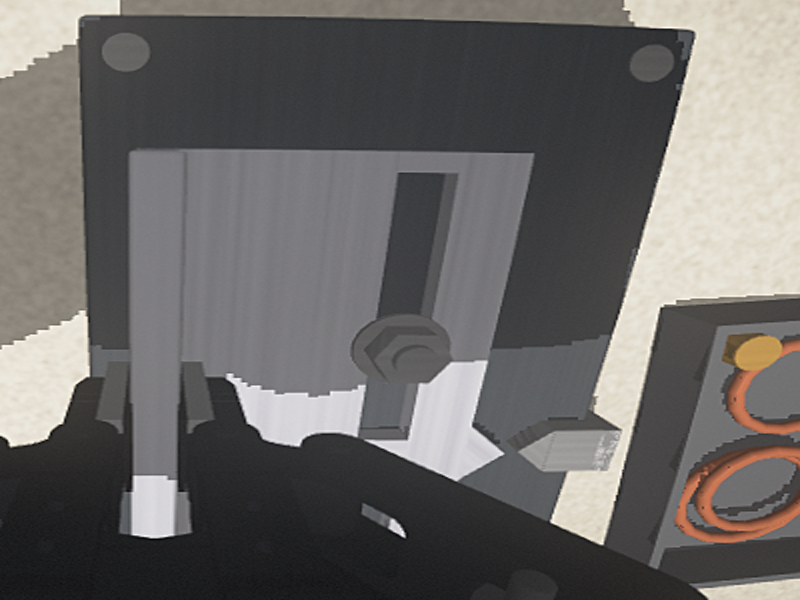

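The nose tip is at crop (504,452) and the clip point at crop (517,446), which is about (492,301) and (498.5,297) in the full picture.

Run:
```python
from h import *
im=cv2.imread('pics/w2.png');cv2.imwrite('pics/w2d.png',cv2.resize(im[270:330,460:560],None,fx=8,fy=8,interpolation=cv2.INTER_NEAREST))
P=ray('w2',[(492,301.3),(498.5,297.3)],24)
y=.0665;ex=np.array([np.cos(y),-np.sin(y)]);ey=np.array([np.sin(y),np.cos(y)])
print(P,(P[1]-P[0])[:2]@ex,(P[1]-P[0])[:2]@ey)
```

```text
[[583.72640947  80.83872015  24.        ]
 [587.59328037  83.46251182  24.        ]] 3.683970340062452 2.8749497026822235
```

View pics/w2d.png

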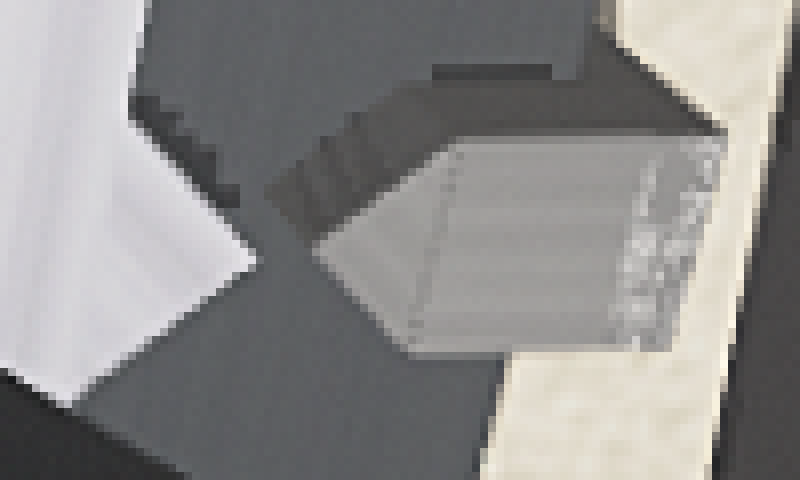

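{"api": "arm_command", "payload": {
  "moves": [
    [0,0,0,0.6,0,0,0],
    [0,0,0,1.2,0,0,0],
    [0,0,0,1.2,0,0,0],
    [0,0,0,1.2,0,0,0],
    [0,0,0,1.2,0,0,0]
  ]
}}

```text
time_s: 3.87
position: [476.7, 134.7, 67.3]
orientation: [0.73, 0.683, 0.0, -0.0]
ft_force: [-3.3, -3.1, 6.2]
finger_gap: 0.108
```

Run:
```python
from h import *
shot('wrist','w3');im=cv2.imread('pics/w3.png');cv2.imwrite('pics/w3d.png',cv2.resize(im[270:330,460:560],None,fx=8,fy=8,interpolation=cv2.INTER_NEAREST))
y=.0665;ey=np.array([np.sin(y),np.cos(y)])
for f,a in(('w2',[(492.5,302.6),(499,300.9)]),):
  P=ray(f,a,24);print((P[1]-P[0])[:2]@ey)
```

```text
1.1775893317842696
```

View pics/w3d.png

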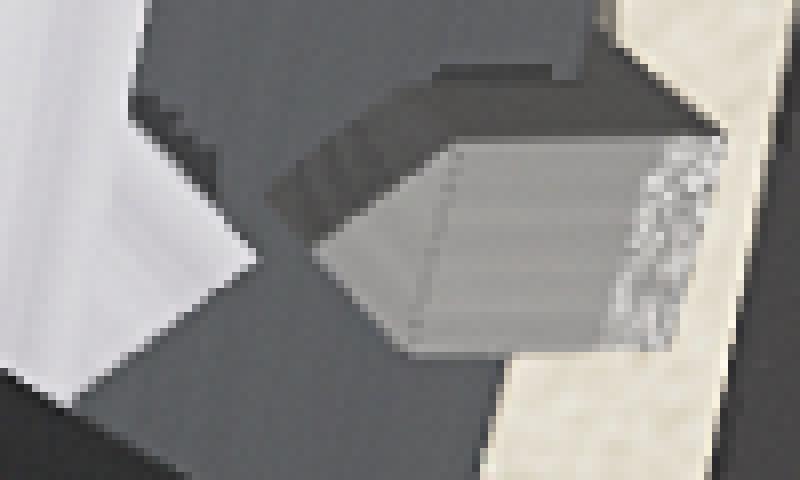

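After the correction the nose is at crop row 258 and the clip point at row 247, so about 1 mm is left. The arm barely moved (0.2 mm) because of friction lag, so I'll push further.

{"api": "arm_command", "payload": {
  "moves": [
    [0,0,0,0.7,0,0,0],
    [0,0,0,1.3,0,0,0],
    [0,0,0,1.3,0,0,0],
    [0,0,0,1.3,0,0,0],
    [0,0,0,1.3,0,0,0]
  ]
}}

```text
time_s: 4.33
position: [476.8, 135.8, 67.3]
orientation: [0.73, 0.683, -0.0, 0.0]
ft_force: [-3.2, -2.3, 6.0]
finger_gap: 0.103
```

{"api": "arm_command", "payload": {
  "moves": [
    [0,0,0,0,0,0,40],
    [0,0,0,0,0,0,40],
    [0,0,0,0,0,0,40],
    [0,0,0,0,0,0,40],
    [0,0,0,0,0,0,40],
    [0,0,0,0,0,-10,40],
    [0,0,0,0,0,-40,40],
    [0,0,0,0,0,-80,40],
    [0,0,0,0,0,-115,40],
    [0,0,0,0,0,-134,40],
    [0,0,0,0,0,-134,40]
  ]
}}

```text
time_s: 5.25
position: [479.7, 136.3, 205.5]
orientation: [0.73, 0.683, 0.004, 0.002]
ft_force: [0.7, 0.8, 0.3]
finger_gap: 0.398
```

{"api": "arm_command", "payload": {
  "moves": [
    [0,0,-1.47,-20,12,0,45],
    [0,0,-1.47,-45,27,0,45],
    [0,0,-1.47,-80,47,0,45],
    [0,0,-1.47,-117,70,0,45],
    [0,0,-1.47,-117,70,0,45],
    [0,0,-1.47,-117,70,0,45],
    [0,0,-1.47,-117,70,0,45],
    [0,0,-1.47,-117,70,0,45],
    [0,0,-1.47,-117,70,0,45],
    [0,0,-1.47,-117,70,0,45],
    [0,0,-1.47,-117,70,0,45],
    [0,0,-1.47,-117,70,0,45]
  ]
}}

```text
time_s: 6.25
position: [538.2, 14.1, 200.4]
orientation: [0.081, 0.997, -0.0, -0.001]
ft_force: [0.0, 0.1, -0.1]
finger_gap: 0.448
```

{"api": "arm_command", "payload": {
  "moves": [
    [0,0,0,0,0,0,45],
    [0,0,0,0,0,0,45],
    [0,0,0,0,0,0,45]
  ]
}}

```text
time_s: 6.5
position: [538.6, 14.2, 200.6]
orientation: [0.085, 0.996, -0.0, -0.0]
ft_force: [1.1, -0.2, 0.2]
finger_gap: 0.449
```

Run:
```python
from h import *
o=sensors.get_obs();print(o['position'],o['orientation'],o['joint_pos'].round(2))
shot('wrist','w4')
```

```text
[538.64368066  14.16376142 200.58040672] [ 8.46556768e-02  9.96410206e-01 -8.59151828e-05 -3.32917558e-04] [-0.11  0.42 -0.01  2.07  0.    0.65  1.29]
```

View pics/w4.png

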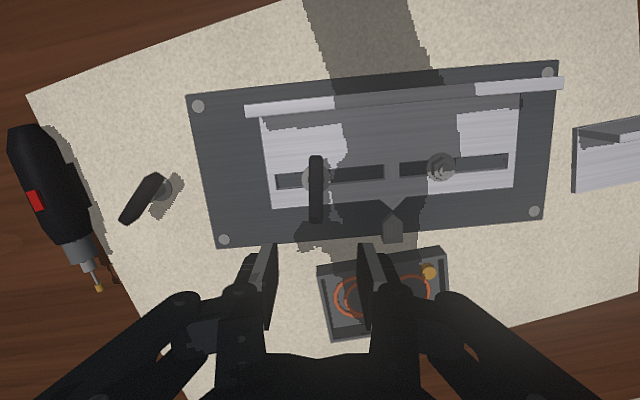

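The tee bar stands nearly vertical at about (316,155) to (316,222), in line with the tool. The nose meets the clip around (390,207).

Run:
```python
from h import *
from scipy.spatial.transform import Rotation as R
im=cv2.imread('pics/w4.png');g=im.max(2)
m=np.zeros_like(g);m[150:230,300:332]=(g[150:230,300:332]<42)*255
n,l,s,c=cv2.connectedComponentsWithStats(m);k=1+s[1:,4].argmax();print(s[k],c[k])
x,y=s[k][:2]
for r in range(150,230,8):
  q=np.where(l[r]==k)[0]; print(r,q.min() if len(q) else 0,q.max() if len(q) else 0)
P=ray('w4',[c[k],(316,y),(316,y+s[k][3])],74);print(P)
r=R.from_quat([8.46556768e-02,9.96410206e-01,0,0])
print(r.inv().apply(P-[538.64,14.16,200.58]))
cv2.imwrite('pics/w4c.png',cv2.resize(np.clip(im[150:250,280:420]*1.8,0,255).astype('uint8'),None,fx=5,fy=5,interpolation=2))
```

```text
[309 183   1  18  18] [309.  191.5]
150 0 0
158 0 0
166 0 0
174 0 0
182 0 0
190 309 309
198 309 309
206 0 0
214 0 0
222 0 0
[[536.03721142   7.20433021  74.        ]
 [529.90068283  14.064554    74.        ]
 [545.0626921   11.47884034  74.        ]]
[[  1.39203597  -7.29507275 126.58      ]
 [  8.59795298  -1.56843206 126.58      ]
 [ -6.7829558   -1.559199   126.58      ]]
```

View pics/w4c.png

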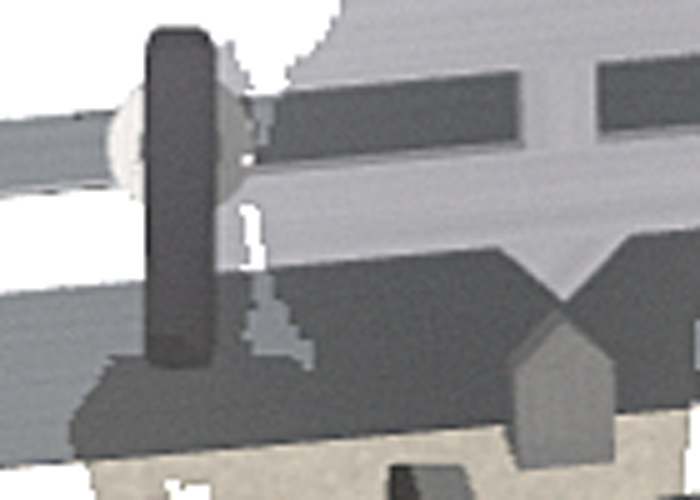

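{"api": "arm_command", "payload": {
  "moves": [
    [0,0,0,1.5,-1.5,35,45],
    [0,0,0,1.5,-1.5,70,45],
    [0,0,0,1.5,-1.5,100,45],
    [0,0,0,1.5,-1.5,120,45],
    [0,0,0,1.5,-1.5,131,45],
    [0,0,0,1.5,-1.5,131,45],
    [0,0,0,1.5,-1.5,131,20],
    [0,0,0,1.5,-1.5,131,0],
    [0,0,0,1.5,-1.5,131,0],
    [0,0,0,1.5,-1.5,131,0],
    [0,0,0,1.5,-1.5,131,0],
    [0,0,0,1.5,-1.5,131,0]
  ]
}}

```text
time_s: 7.55
position: [538.3, 12.9, 71.2]
orientation: [0.084, 0.996, 0.0, 0.001]
ft_force: [0.2, -1.5, 7.1]
finger_gap: 0.122
```

{"api": "arm_command", "payload": {
  "moves": [
    [0,0,0.08,0,0,0,0],
    [0,0,0.17,0,0,0,0],
    [0,0,0.27,0,0,0,0],
    [0,0,0.37,0,0,0,0],
    [0,0,0.47,0,0,0,0],
    [0,0,0.57,0,0,0,0],
    [0,0,0.67,0,0,0,0],
    [0,0,0.77,0,0,0,0],
    [0,0,0.87,0,0,0,0],
    [0,0,0.97,0,0,0,0],
    [0,0,1.05,0,0,0,0],
    [0,0,1.1,0,0,0,0]
  ]
}}

```text
time_s: 8.55
position: [538.1, 12.6, 71.2]
orientation: [0.593, 0.805, 0.001, 0.001]
ft_force: [-0.5, -1.6, 7.8]
finger_gap: 0.123
```

Run:
```python
from h import *
o=sensors.get_obs();q=o['orientation'];print(o['torque'],o['ft_force'],np.degrees(2*np.arctan2(q[1],q[0])),o['joint_pos'][6])
```

```text
[-0.37827108  0.28490662  0.07143573] [-0.48050359 -1.55239556  7.79264098] 107.19579135848812 0.6021540839449755
```

{"api": "arm_command", "payload": {
  "moves": [
    [0,0,0.04,0,0,0,0],
    [0,0,0.08,0,0,0,0],
    [0,0,0.11,0,0,0,0],
    [0,0,0.14,0,0,0,0],
    [0,0,0.14,0,0,0,0],
    [0,0,0.14,0,0,0,0]
  ]
}}

```text
time_s: 9.05
position: [538.1, 12.6, 71.2]
orientation: [0.645, 0.764, 0.0, 0.001]
ft_force: [-2.0, -2.5, 8.2]
finger_gap: 0.127
```

Run:
```python
from h import *
o=sensors.get_obs();q=o['orientation'];print(o['torque'],o['ft_force'],np.degrees(2*np.arctan2(q[1],q[0])),o['joint_pos'][6])
```

```text
[-0.44846422  0.2343429   0.90501037] [-1.98896508 -2.54262721  8.18202663] 99.71573509457536 0.5191977960232418
```

Torque rose from 0.07 to 0.9 N m at about 1.33 rad, so the tee looks to be at its stop. I'll confirm with a little more turn.

{"api": "arm_command", "payload": {
  "moves": [
    [0,0,0.03,0,0,0,0],
    [0,0,0.06,0,0,0,0],
    [0,0,0.06,0,0,0,0],
    [0,0,0.06,0,0,0,0]
  ]
}}

```text
time_s: 9.38
position: [538.0, 12.6, 71.3]
orientation: [0.665, 0.747, 0.0, 0.001]
ft_force: [-0.9, -2.9, 8.7]
finger_gap: 0.123
```

Run:
```python
from h import *
o=sensors.get_obs();q=o['orientation'];print(o['torque'],o['ft_force'],np.degrees(2*np.arctan2(q[1],q[0])),o['joint_pos'][6])
```

```text
[-0.56079657  0.32855103  1.84382274] [-0.92132597 -2.88586283  8.74749387] 96.63751232839374 0.4841944288345092
```

{"api": "arm_command", "payload": {
  "moves": [
    [0,0,0,0,0,0,45],
    [0,0,0,0,0,0,45],
    [0,0,0,0,0,0,45],
    [0,0,0,0,0,0,45],
    [0,0,0,0,0,0,45],
    [0,0,0,0,0,-10,45],
    [0,0,0,0,0,-40,45],
    [0,0,0,0,0,-75,45],
    [0,0,0,0,0,-90,45],
    [0,0,0,35,20,-90,45],
    [0,0,0,60,40,-90,45],
    [0,0,0,60,40,-90,45]
  ]
}}

```text
time_s: 10.38
position: [575.1, 84.9, 161.2]
orientation: [0.666, 0.746, 0.004, 0.001]
ft_force: [1.6, 0.8, 0.2]
finger_gap: 0.45
```

{"api": "arm_command", "payload": {
  "moves": [
    [0,0,0,0,0,0,80],
    [0,0,0,0,0,0,80],
    [0,0,0,0,0,0,80]
  ]
}}

```text
time_s: 10.63
position: [569.9, 75.5, 159.9]
orientation: [0.67, 0.742, -0.001, -0.0]
ft_force: [0.8, -0.1, -0.4]
finger_gap: 0.8
```

Run:
```python
from h import *
o=sensors.get_obs();print(o['position'],o['orientation'])
shot('wrist','w5');im=cv2.imread('pics/w5.png');cv2.imwrite('pics/w5c.png',cv2.resize(np.clip(im[100:340,160:480]*1.3,0,255).astype('uint8'),None,fx=2.5,fy=2.5,interpolation=2))
```

```text
[569.93007978  75.47672655 159.91165922] [ 6.70272482e-01  7.42114807e-01 -6.33502918e-04 -1.06974602e-04]
```

View pics/w5c.png

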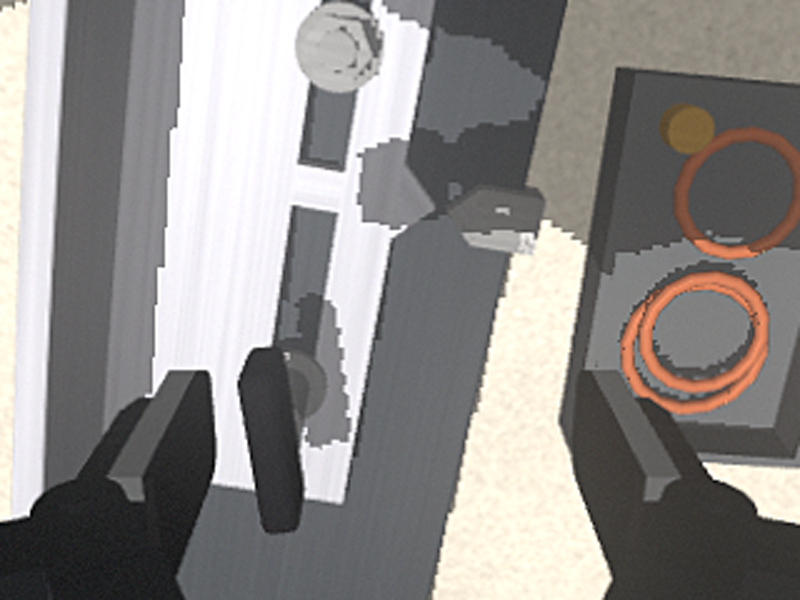

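The tee bar now lies about 16° off the slot line, as expected near 1.3 rad. The nose is at about crop (436,208) and the clip point at crop (449,210). One enlarged crop will settle the alignment.

Run:
```python
from h import *
im=cv2.imread('pics/w5.png');cv2.imwrite('pics/w5d.png',cv2.resize(np.clip(im[155:210,310:385]*1.8,0,255).astype('uint8'),None,fx=10,fy=10,interpolation=cv2.INTER_NEAREST))
y=.0665;ex=np.array([np.cos(y),-np.sin(y)]);ey=np.array([np.sin(y),np.cos(y)])
P=ray('w5',[(334.4,183.2),(339.6,184),(264.8,241.5),(276,307)],[24,24,74,74]);d=(P[1]-P[0])[:2];print(d@ex,d@ey)
b=(P[2]-P[3])[:2];print('tee',np.pi/2-np.arctan2(-(b@ex),b@ey),b@ex,b@ey)
```

```text
4.449177449526467 0.057138322759741095
tee 1.2977443454611906 -15.219256760997515 54.34542985888761
```

View pics/w5d.png

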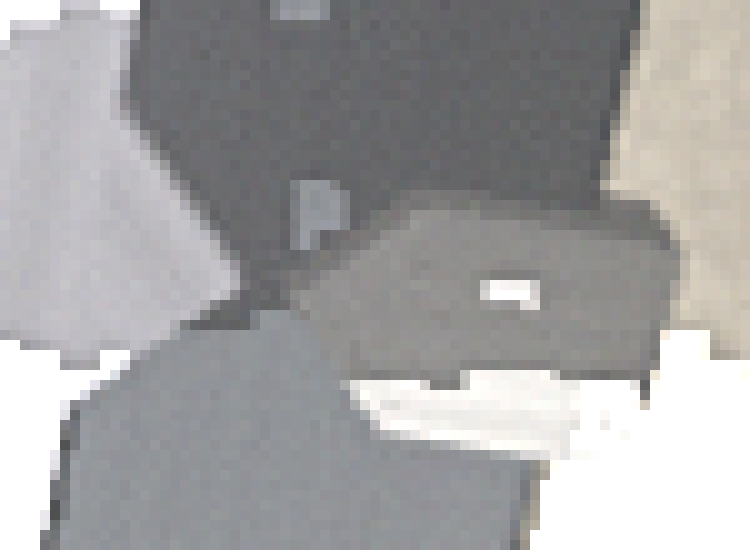

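{"api": "arm_command", "payload": {
  "moves": [
    [0,0,0.08,25,-30,0,45],
    [0,0,0.168,50,-60,0,45],
    [0,0,0.168,68,-87,0,45],
    [0,0,0.168,68,-87,20,45],
    [0,0,0.168,68,-87,50,45],
    [0,0,0.168,68,-87,50,45],
    [0,0,0.168,68,-87,50,45],
    [0,0,0.168,68,-87,50,45]
  ]
}}

```text
time_s: 11.35
position: [477.9, 134.4, 110.6]
orientation: [0.73, 0.683, 0.0, 0.0]
ft_force: [0.9, 0.2, 1.0]
finger_gap: 0.445
```

Run:
```python
from h import *
o=sensors.get_obs();print(o['position'],o['orientation'])
shot('wrist','w6');im=cv2.imread('pics/w6.png')
c=viewer.get_calibration('wrist');y=.0665
p=cv2.projectPoints(np.array([[585.,82,24]]),cv2.Rodrigues(c['T'][:3,:3].T)[0],-c['T'][:3,:3].T@c['T'][:3,3],c['mtx'],np.array(c['dist_coeffs']))[0].ravel();print(p)
u,v=int(p[0])-40,int(p[1])-30;print(u,v)
cv2.imwrite('pics/w6d.png',cv2.resize(im[v:v+60,u:u+80],None,fx=10,fy=10,interpolation=cv2.INTER_NEAREST))
```

```text
[477.92094831 134.36088471 110.56445377] [7.30311546e-01 6.83114123e-01 1.35038615e-04 3.49480297e-04]
[462.26945935 265.25637509]
422 235
```

View pics/w6d.png

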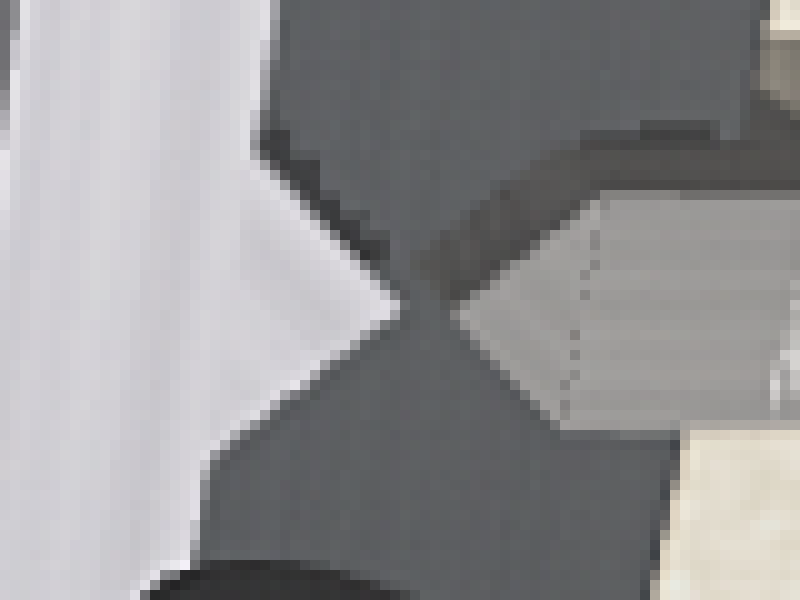

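The nose tip is at crop (405,307) and the clip point at (452,312). That is half a pixel apart in y, or about 0.4 mm. The gripper is open and clear of everything.

```bash
python3 -c "
from h import *
P=ray('w6',[(462.5,265.7),(467.2,266.2)],24);d=(P[1]-P[0])[:2];print(d, d@[.0665,.998]);ticket.finish_job()"
```

```text
[ 3.65335074 -0.70882662] -0.46446114683613277
the job is handed in; nothing more can be done
```

I slid the bracket about 39 mm to the mark, then turned the tee clockwise to its stop, let go and handed the job in at about 11.4 s.

- **Bracket at the mark:** the last close wrist view puts the nose about 0.5 mm past the clip point. They were 3.7 mm apart in x, against 4 mm nominal.
- **Tee tight:** its angle measured 1.30 rad in the image after release. While turning, torque rose from 0.07 to 1.8 N m, so it was against the stop.
- **Disagreement:** the view before that, partly in shadow, gave between 0.1 and 1.3 mm depending on which edges I used. I trusted the better-lit close view.
- **Budget and final state:** I viewed 12 pictures, two past the budget, to settle this. At hand-in the gripper was open above the flange and touching nothing. I measured force only up to the last view.

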